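Line up the canisters and hold the bench magnifier on its balance point

TASK

Take the two small canisters from the bench and stand them on the wooden ledge behind the folded magnifier, beside the one already there, so that all three stand upright in one neat straight row along the middle of the ledge with gaps of at most 15 mm between neighbours; set them down, do not drop them. Then grip the steel bar along the magnifier's free edge, swing the magnifier up to its balance point, where its frame stands upright on the hinge, and finish while still gripping it steady there: it has no stay and falls either way if let go, and it must not tip over towards the canisters. Leave everything else on the bench where it is.

Things in the scene. Friction and masses are not known exactly. Their poses are not given: they have to be found in the camera images.
- stand: magnifier stand, fixed: a steel base plate 8 mm thick with hinge, ledge and rests. Origin on the bench below the middle of the hinge line; x from hinge to ledge (away from the robot), y along the hinge, z up. Plate: x -85 to 125 mm, y +-110 mm. Hinge pillars at x 0, y +-64 mm (18 x 12 mm, top 50 mm above the bench); rest posts at x -70, y +-35 mm, 70 mm high, under the folded magnifier
- ledge (a point): centre of the top face of the wooden ledge on the stand, 30 mm above the bench and 85 mm from the hinge line; axes as the stand's. The ledge is 60 mm deep (x) and 220 mm long (y), flat, no rim
- canister_a: small plain aluminium cylindrical canister with a screw cap of the same width, 36 mm diameter, 50 mm tall, 0.06 to 0.13 kg; origin: centre of its underside, z up along its axis. Starts standing on the bench to the left or right of the stand
- canister_b: small plain aluminium cylindrical canister with a screw cap of the same width, 36 mm diameter, 50 mm tall, 0.06 to 0.13 kg; origin: centre of its underside, z up along its axis. Starts standing on the bench to the left or right of the stand
- canister_c: small plain aluminium cylindrical canister with a screw cap of the same width, 36 mm diameter, 50 mm tall, 0.06 to 0.13 kg; origin: centre of its underside, z up along its axis. Starts standing on the middle line of the ledge, up to 30 mm to either side of the ledge's centre
- magnifier (a joint): swing about the hinge, rad: 0 = frame upright, centre of mass straight above the hinge (balance point); negative = leaning to the robot's side; positive = leaning over the ledge. Starts folded on its stop at -1.1, swings almost freely; other stop +1.0
- hinge (a point): middle of the magnifier's hinge line, 40 mm above the bench; turns with it: z from hinge to bar, y along the hinge. Magnifier: clear pane in a black frame 100 mm wide, 10 mm thick, 0.18 to 0.35 kg. Along its free edge, parallel to the hinge and 115 mm from it, runs a round steel bar 12 mm thick, 220 mm long, sticking out 60 mm past the frame on each side, with 18 mm end balls
- bar_left (a point): point on the bar's axis where it sticks out on the stand's +y side: 83 mm from the bar's middle, 115 mm from the hinge line; moves with the magnifier (about 92 mm above the bench folded, 155 mm upright)
- bar_right (a point): the same point on the stand's -y side
- tall_bottle: bystander: plain aluminium bottle, 36 mm diameter but 95 mm tall, standing on the bench on either side of the stand among the canisters; origin: centre of its underside
- flat_tin: bystander: flat aluminium tin, 62 mm diameter, 26 mm tall, standing on the bench on either side of the stand among the canisters; origin: centre of its underside
- stake: bystander: small steel two-horned anvil on a round 72 mm foot, 79 mm tall, beyond the stand to the left; origin: centre of its underside
- bobbin: bystander: white plastic bobbin, 36 mm diameter, 32 mm tall, on the bench between robot and stand, to the right; origin: centre of its underside
- sleeve: bystander: brass ring, 26 mm diameter, 14 mm tall, on the bench between robot and stand, to the left; origin: centre of its underside
- bur_block: bystander: light wooden block 50 x 90 x 30 mm with thin steel burs standing in it, on the bench beyond the stand to the right; origin: centre of its underside
There are look-alikes about, which are no part of the job. Leave any blue or orange look-alike of the canister_a alone. Leave any red look-alike of the canister_b alone.

How it is judged:
By the outcome, as a careful person would: the job done as asked, in the order asked, and still so for the second after the job is handed in, while the arm keeps its last pose, push and grip.
It also fails if it takes over 72 s, if anything falls off the work surface, if the arm or the gripper's body presses on something with over 40 N, if the wrist force passes 120 N, or if a joint passes its speed limit or range.

ROBOT

A 6-joint arm with a two-finger parallel gripper is mounted at the origin on the work surface. World frame = base frame: x ahead of the robot, y to its left, z up, the work surface at z = 0. Lengths are in m, angles in rad, forces in N, time in s.
With the tool pointing down it reaches from about 0.275 to 0.775 m from the base axis. Payload 14.6 kg.
Tool frame: the origin (TCP) lies midway between the tips of the shut fingers; the grasp point (between the pads) lies 19 mm behind it (env.grasp_offset is the distance from the TCP to the grasp point, in m); z points along the fingers, y is the line along which they close (so a half turn about z gives the same grasp; the last joint's range is limited). The gripper opens to 85 mm and grips with 20 to 120 N. Pads are 22 mm wide; open, the fingers measure 114 mm over their backs; the gripper's body (76 mm by 85 mm) begins 54 mm behind the grasp point. The pads swing forward as they close: fully open they stand 13 mm farther back than shut.
Start: joints at [-1.326, 0.263, -0.048, 1.259, 0, 1.415], TCP at [0.204, -0.484, 0.231] pointing down, gripper open.
Joint ranges: [-2.65, 2.65], [-0.89, 1.7], [-1.18, 1.37], [-2.13, 2.11], [-1.35, 1.29], [-3.14, 3.14]. Speed limits (rad/s): [1.89, 1.89, 2.57, 2.79, 3.14, 3.14].

INTERFACE

Orientations are given as a unit quaternion [w, x, y, z].
In Python, from station import env gives the robot as it stands. The module is installed in compiled form; this text tells all that it offers.
- The arm moves only by the tool arm_command, never from a script. Its argument "commands" is a list of rows, each a list of 6 numbers: the shift along the tool's x, y, z scaled (see below), then the turn, a rotation vector about the tool's x, y, z scaled (see below). A call has 1 to 8 rows; each row shifts and turns the commanded pose from where the row before left it, along the tool's axes as they then stand; what a row does not reach is not made up. The controller multiplies each number of a shift by 50 mm and each number of a turn by 5 degrees. A row lasts 1/10 s, in which the tool goes at most 50 mm and 8.59 degrees, less where a joint would pass 70% of its speed; a pose out of reach is approached as far as the arm can. A call with a number of a shift or a turn outside -1 to 1 is refused whole. A call with a gripper value outside its range is refused whole. "claw" is the gripper's target within -1 to 1 (fully open at 1, half-way at 0, shut at -1), set as the call begins (left out, the last holds). The fingers move at their own pace and stop on an object; the grip force is fixed at half the most. Time passes only in rows, so rows that do not move let the fingers close. It gives the time, the measured TCP pose, the force, the opening and the grip force at its end, in the units of the state.
- env.sense(): the state, without advancing time (a new reading comes with each control period).
- env.get_image(name): name is "scene" or "top" or "wrist"; returns a dict with "pixels" (384x512x3 uint8, blue, green, red), "mtx" (3x3 intrinsics, pixels), "dist" ([k1, k2, p1, p2, k3] as OpenCV has them; the pictures are not rectified), "cam_to_world" (4x4, takes a point from camera to world coordinates); the wrist camera has in their place "mount" (4x4, takes a point from camera to tool coordinates, whose origin is the TCP and whose axes are the flange's). Camera axes: x right, y down, z forward; pixel columns grow to the right and rows downward; lengths in m; the calibration is good to about 2 mm. A picture is of the moment at which its call begins: read the wrist's pose just before it. There is no depth.
- env.close_job(): hands the job in; it is judged then, once.
The state is a dict: "t": time; "qpos": joint angles; "qvel": joint speeds; "tau": joint torques, N m; "position": TCP position; "orientation": TCP orientation; "force": force on the tool from outside, world axes, zero at the start; "ft_torque": the same for the moment, N m; "gripper_width": finger opening in m; "gripper_force": force on a finger pad.
Only numpy, scipy, OpenCV 4.12 (cv2) and the standard library are available. Lean on these libraries where they do the work, as an engineer would, in place of code of your own. Each camera call takes 0.05 s, during which the arm holds its last target. There are 200 camera calls.

## Working session

There is one attempt and no reset: what is moved stays moved. The work goes in short steps, Python scripts to look and compute and a tool call to move; the robot and the scene stay as the last step left them, time stands still between calls to the robot, and variables do not carry over. Pictures are saved under pics/ and viewed, at most 10 in all, crops included, and the job is handed in when it is done.

Besides the shell and the picture viewer there is one more tool, called as name(argument=value, ...) on one line, values as JSON. arm_command: Moves the arm, as the interface text tells. Shifts and turns lie within -1 to 1; 1 stands for 50 mm of shift or 5 degrees of turn. Its arguments: {"type":"object","properties":{"commands":{"type":"array"},"claw":{"type":"number"}},"required":["commands"]}

```bash
mkdir -p pics; ls; cat > h.py <<'E'
import numpy as np, cv2
from station import env
def ray(im,uv):
    p=cv2.undistortPoints(np.array([[uv]],float),np.array(im["mtx"]),np.array(im["dist"]))[0,0]
    T=np.array(im["cam_to_world"]); d=T[:3,:3]@[p[0],p[1],1]; return T[:3,3],d
def onz(im,uv,z):
    o,d=ray(im,uv); return o+d*(z-o[2])/d[2]
def proj(im,P):
    T=np.linalg.inv(np.array(im["cam_to_world"])); 
    r,_=cv2.projectPoints(np.array(P,float).reshape(-1,3),cv2.Rodrigues(T[:3,:3])[0],T[:3,3],np.array(im["mtx"]),np.array(im["dist"])); return r[:,0]
E
python3 - <<'E'
from h import *
import pickle
ims={n:env.get_image(n) for n in("scene","top")}
pickle.dump(ims,open("ims.pkl","wb"))
for n,i in ims.items():
    cv2.imwrite(f"pics/{n}0.png",cv2.resize(i["pixels"],None,fx=1.5,fy=1.5)); print(n,np.round(i["mtx"],1).tolist(),np.round(i["cam_to_world"],3).tolist())
s=env.sense();print({k:np.round(v,3).tolist() for k,v in s.items()},env.grasp_offset)
E
```

```text
pics
scene [[358.0, 0.0, 253.2], [0.0, 358.0, 189.9], [0.0, 0.0, 1.0]] [[-0.61, 0.546, -0.573, 1.034], [0.792, 0.419, -0.444, 0.362], [-0.002, -0.725, -0.689, 0.704], [0.0, 0.0, 0.0, 1.0]]
top [[393.9, 0.0, 249.6], [0.0, 393.9, 191.1], [0.0, 0.0, 1.0]] [[-0.02, -0.994, 0.104, 0.424], [-1.0, 0.018, -0.012, 0.01], [0.01, -0.104, -0.995, 1.192], [0.0, 0.0, 0.0, 1.0]]
{'t': 0.1, 'qpos': [-1.326, 0.263, -0.049, 1.259, -0.0, 1.416], 'qvel': [-0.0, 0.0, 0.002, -0.0, -0.001, 0.001], 'tau': [0.003, -63.858, 38.506, 0.01, -0.0, -0.0], 'position': [0.204, -0.483, 0.231], 'orientation': [-0.0, 0.98, 0.199, -0.0], 'force': [-0.641, -0.1, 0.277], 'ft_torque': [0.033, -0.022, 0.004], 'gripper_force': 0.0, 'gripper_width': 0.085} 0.0187
```

View pics/top0.png

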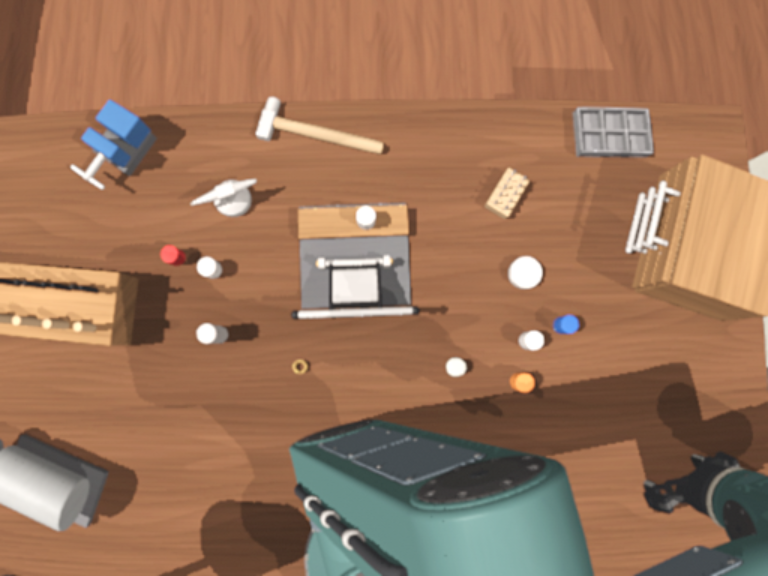

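View pics/scene0.png

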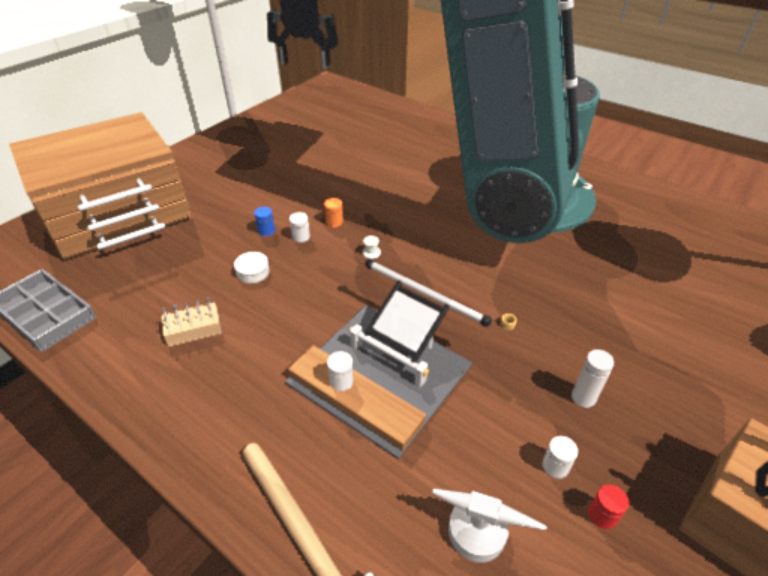

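The views show the following (1.5x pixels, top / scene).
- **Plain white/aluminium cylinders:** right canister (532,340)/(300,228), left canister (209,267)/(560,457), and ledge canister c (366,216)/(340,372).
- **Could be mistaken for them:** tall bottle (211,333)/(592,378), flat tin (525,272)/(252,268), bobbin (456,367)/(372,246), red (172,254), blue (567,324) and orange (523,382) look-alikes.

I choose the right canister as A and the left one, next to the red, as B.

```bash
python3 - <<'E'
from h import *
import pickle
ims=pickle.load(open("ims.pkl","rb"))
def blob(im,uv,r=22):
    h=cv2.cvtColor(im["pixels"],cv2.COLOR_BGR2HSV); m=((h[...,1]<70)&(h[...,2]>95)).astype(np.uint8)
    n,l,st,c=cv2.connectedComponentsWithStats(m,connectivity=4); u,v=np.round(uv).astype(int)
    k=l[v,u]; return c[k],st[k].tolist()
S={"A":((532,340),(300,228),.025),"B":((209,267),(560,457),.025),"C":((366,216),(340,372),.055),"bottle":((211,333),(592,378),.0475),"tin":((525,272),(252,268),.013),"bob":((456,367),(372,246),.016)}
for k,(t,s,z) in S.items():
    for n,uv in(("top",t),("scene",s)):
        c,st=blob(ims[n],np.array(uv)/1.5); print(k,n,np.round(c,1),st,np.round(onz(ims[n],c,z),4))
# red/blue/orange rough
for k,t in {"red":(172,254),"blue":(567,324),"orange":(523,382),"stake":(233,200),"sleeve":(300,367)}.items(): print(k,np.round(onz(ims["top"],np.array(t)/1.5,.025),3))
top=ims["top"]
for k,t,z in(("ledgeFL",(299,206),.03),("ledgeFR",(408,205),.03),("ledgeNL",(300,238),.03),("ledgeNR",(410,235),.03),("barL",(296,315),.092),("barR",(415,310),.092),("pilL",(322,262),.05),("pilR",(388,261),.05)):
    print(k,np.round(onz(top,np.array(t)/1.5,z),4))
p=cv2.resize(top["pixels"][125:275,100:400],None,fx=2.6,fy=2.6,interpolation=cv2.INTER_CUBIC); cv2.imwrite("pics/crop1.png",p)
E
```

```text
A top [354.2 226.4] [346, 220, 17, 14, 195] [ 0.4336 -0.3151  0.025 ]
A scene [199.4 151.1] [193, 141, 14, 21, 227] [ 0.4312 -0.3151  0.025 ]
B top [138.9 178. ] [131, 171, 17, 15, 199] [0.5914 0.3285 0.025 ]
B scene [373.  304.2] [362, 290, 24, 29, 493] [0.5881 0.3266 0.025 ]
C top [244.2 143.3] [237, 135, 23, 18, 202] [0.6842 0.0091 0.055 ]
C scene [263.2 244.7] [214, 203, 101, 79, 2780] [0.6223 0.0716 0.055 ]
bottle top [140.7 222.2] [131, 215, 21, 15, 244] [0.4578 0.3161 0.0475]
bottle scene [394.8 251.6] [381, 233, 28, 39, 668] [0.4528 0.3129 0.0475]
tin top [349.9 181.4] [339, 171, 23, 22, 412] [ 0.5708 -0.3112  0.013 ]
tin scene [167.5 177.8] [156, 168, 24, 21, 404] [ 0.5693 -0.3121  0.013 ]
bob top [303.7 244.2] [297, 238, 15, 13, 155] [ 0.3846 -0.1625  0.016 ]
bob scene [247.2 164.7] [241, 157, 13, 16, 157] [ 0.3842 -0.1635  0.016 ]
red [0.62  0.404 0.025]
blue [ 0.463 -0.39   0.025]
orange [ 0.35  -0.295  0.025]
stake [0.728 0.28  0.025]
sleeve [0.39  0.145 0.025]
ledgeFL [0.7111 0.1444 0.03  ]
ledgeFR [ 0.7092 -0.0752  0.03  ]
ledgeNL [0.6456 0.1425 0.03  ]
ledgeNR [ 0.6476 -0.0775  0.03  ]
barL [0.4881 0.1438 0.092 ]
barR [ 0.4934 -0.0785  0.092 ]
pilL [0.5933 0.0974 0.05  ]
pilR [ 0.5929 -0.0316  0.05  ]
```

View pics/crop1.png

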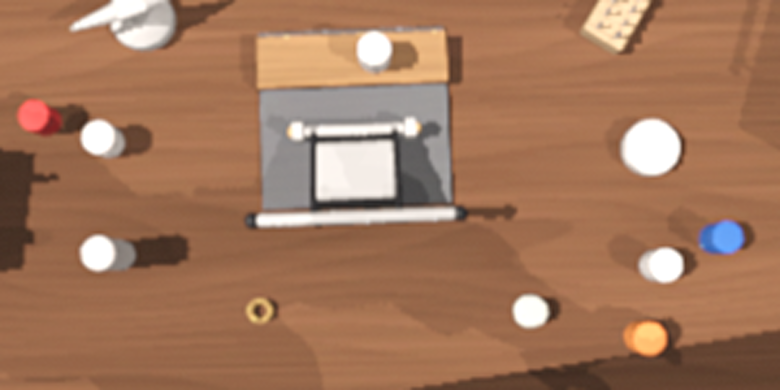

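The crop shows two plain white canisters. A is at crop (662,265) between blue and orange, and B is at (103,138) beside the red; both match the description. I turn the wrist so the fingers close along world x, then move over A.

arm_command(commands=[[0,0,0,0,0,-0.958],[0,0,0,0,0,-0.958],[0,0,0,0,0,-0.958],[0,0,0,0,0,-0.958],[0,0,0,0,0,-0.958],[0,0,0,0,0,-0.958],[0,0,0,0,0,-0.958]], claw=0.3)

```text
t: 0.8
position: [0.2043, -0.4834, 0.231]
orientation: [-0.0, 0.88, 0.474, 0.0]
force: [0.3, -0.7, -0.2]
gripper_width: 0.0556
gripper_force: 0.0
```

arm_command(commands=[[0,0,0,0,0,-0.958],[0,0,0,0,0,-0.958],[0,0,0,0,0,-0.958],[0,0,0,0,0,-0.958],[0,0,0,0,0,-0.958],[0,0,0,0,0,-0.958],[0,0,0,0,0,-0.958]])

```text
t: 1.5
position: [0.2043, -0.4834, 0.231]
orientation: [-0.0, 0.706, 0.708, 0.0]
force: [1.0, 0.4, 0.3]
gripper_width: 0.0556
gripper_force: 0.0
```

arm_command(commands=[[0.48,0.65,0.2,0,0,0],[0.48,0.65,0.2,0,0,0],[0.48,0.65,0.2,0,0,0],[0.48,0.65,0.2,0,0,0],[0.48,0.65,0.2,0,0,0],[0.48,0.65,0.2,0,0,0],[0.48,0.65,0.2,0,0,0],[0,0,0,0,0,0]])

```text
t: 2.3
position: [0.4342, -0.3126, 0.1598]
orientation: [-0.001, 0.706, 0.708, 0.0]
force: [-0.5, -0.1, 0.4]
gripper_width: 0.0552
gripper_force: 0.0
```

```bash
cat >> h.py <<'E'
def wrist():
    s=env.sense(); w,x,y,z=s["orientation"]; from scipy.spatial.transform import Rotation as R
    T=np.eye(4); T[:3,:3]=R.from_quat([x,y,z,w]).as_matrix(); T[:3,3]=s["position"]
    im=dict(env.get_image("wrist")); im["cam_to_world"]=T@np.array(im["mount"]); return im
E
python3 - <<'E'
from h import *
im=wrist(); print(np.round(im["cam_to_world"],3).tolist())
p=im["pixels"].copy(); 
print(proj(im,[.432,-.315,.05]))
h=cv2.cvtColor(p,cv2.COLOR_BGR2HSV); m=((h[...,1]<70)&(h[...,2]>95)).astype(np.uint8)
n,l,st,c=cv2.connectedComponentsWithStats(m)
for k in range(1,n):
    if st[k][4]>300: print(st[k],np.round(c[k],1),np.round(onz(im,c[k],.05),4))
cv2.imwrite("pics/w1.png",p)
E
```

```text
[[1.0, 0.004, -0.001, 0.435], [0.003, -0.953, -0.303, -0.236], [-0.002, 0.303, -0.953, 0.302], [0.0, 0.0, 0.0, 1.0]]
[[251.79618393 196.33125598]]
[169   0  42  15 465] [189.9   5.8] [ 0.392  -0.1864  0.05  ]
[ 373  141   87   79 5275] [415.7 179.6] [ 0.5544 -0.3014  0.05  ]
[ 229  159   48   59 2210] [253. 189.] [ 0.4329 -0.3092  0.05  ]
[153 250  35  57 827] [170.  276.8] [ 0.3648 -0.3846  0.05  ]
[323 250  36  60 899] [341.  278.9] [ 0.5054 -0.3859  0.05  ]
[ 384  337   51   47 1789] [408.  361.6] [ 0.5705 -0.4679  0.05  ]
```

View pics/w1.png

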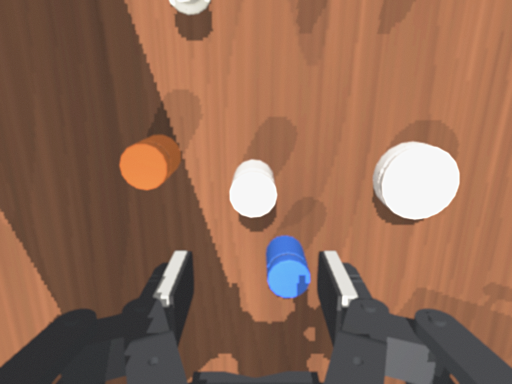

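The wrist view shows A at (253,192) with blue at (288,270) and orange at (150,162) clear of it. A is at about (0.433,-0.314), so I descend and grip.

arm_command(commands=[[-0.02,-0.02,0.8,0,0,0],[0,0,0.8,0,0,0],[0,0,0.6,0,0,0],[0,0,0.4,0,0,0],[0,0,0.3,0,0,0],[0,0,0,0,0,0]])

```text
t: 2.95
position: [0.4294, -0.3166, 0.0148]
orientation: [-0.002, 0.708, 0.707, -0.0]
force: [-0.5, 0.4, 0.2]
gripper_width: 0.0556
gripper_force: 0.0
```

arm_command(commands=[[0,0,0,0,0,0],[0,0,0,0,0,0],[0,0,0,0,0,0],[0,0,0,0,0,0],[0,0,0,0,0,0],[0,0,0,0,0,0]], claw=-1)

```text
t: 3.55
position: [0.4312, -0.3175, 0.0174]
orientation: [0.001, 0.707, 0.707, -0.0]
force: [-2.1, -0.1, 8.1]
gripper_width: 0.035
gripper_force: 60.2
```

arm_command(commands=[[0,0,-0.2,0,0,0],[0,0,-0.5,0,0,0],[0,0,-0.8,0,0,0],[0,0,-0.8,0,0,0],[0,0,-0.8,0,0,0],[0,0,-0.6,0,0,0],[0,0,-0.3,0,0,0],[0,0,0,0,0,0]])

```text
t: 4.35
position: [0.4316, -0.3173, 0.2191]
orientation: [0.002, 0.707, 0.707, 0.0]
force: [0.2, -0.8, -1.2]
gripper_width: 0.0345
gripper_force: 59.9
```

arm_command(commands=[[0.3,0.25,0,0,0,0],[0.6,0.5,0,0,0,0],[0.7,0.6,0,0,0,0],[0.7,0.6,0,0,0,0],[0.7,0.6,0,0,0,0],[0.7,0.6,0,0,0,0],[0.7,0.6,0,0,0,0],[0.6,0.55,0,0,0,0]])

```text
t: 5.15
position: [0.6467, -0.0646, 0.2154]
orientation: [-0.001, 0.707, 0.707, -0.0]
force: [0.1, 1.0, 0.4]
gripper_width: 0.0345
gripper_force: 60.0
```

arm_command(commands=[[0.4,0.4,0,0,0,0],[0.27,0.23,0,0,0,0],[0,0,0,0,0,0],[0,0,0,0,0,0]])

```text
t: 5.55
position: [0.6772, -0.0334, 0.2154]
orientation: [-0.001, 0.707, 0.707, -0.0]
force: [-0.2, -1.1, -0.3]
gripper_width: 0.0348
gripper_force: 60.0
```

```bash
python3 - <<'E'
from h import *
import pickle
ims=pickle.load(open("ims.pkl","rb"))
top=ims["top"]
P=lambda uv,z: np.round(onz(top,uv,z),4)
hs=cv2.cvtColor(top["pixels"],cv2.COLOR_BGR2HSV)
print("C px rows"); 
sub=hs[132:160,232:262]
m=((sub[...,1]<70)&(sub[...,2]>95)).astype(np.uint8)
print("\n".join("".join("#" if v else "." for v in r) for r in m))
im=wrist(); pickle.dump(im,open("w2.pkl","wb")); s=env.sense(); print(s["position"])
p=im["pixels"]; cv2.imwrite("pics/w2.png",p)
E
```

```text
C px rows
..............................
..............................
..............................
....................###.......
.#####..####################.#
#####...#######...............
........########..............
.......##########.............
......############............
.....##############...........
.....##############...........
.....##############...........
.....##############...........
.....##############...........
.....##############...........
......############............
......############............
......############............
.......##########.............
........########..............
..........####................
..............................
..............................
..............................
..............................
..........................####
##############################
##############################
[ 0.67698806 -0.0338054   0.21576517]
```

View pics/w2.png

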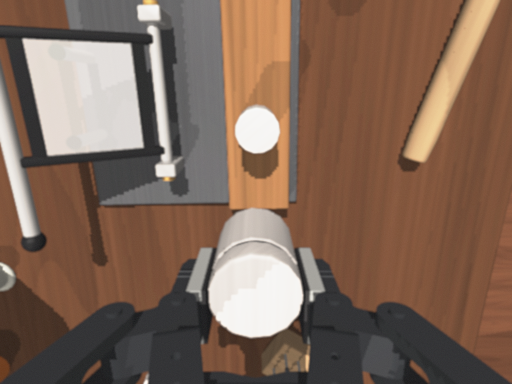

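```bash
python3 - <<'E'
from h import *
import pickle
im=pickle.load(open("w2.pkl","rb")); p=im["pixels"]; hs=cv2.cvtColor(p,cv2.COLOR_BGR2HSV)
m=((hs[...,1]<60)&(hs[...,2]>170)).astype(np.uint8)[90:165,225:290]
n,l,st,c=cv2.connectedComponentsWithStats(m); k=1+np.argmax(st[1:,4]); cu=c[k]+[225,90]; print("Cdisc",st[k],cu,onz(im,cu,.08))
# ledge edges by gradient in saturation per row
L=[];Rr=[]
sat=cv2.GaussianBlur(hs[...,1].astype(float),(5,5),0)
for v in range(5,200,5):
    g=np.diff(sat[v]); a=210+np.argmax(g[210:240]); b=275+np.argmin(g[275:305]);
    L.append(onz(im,(a+.5,v),.03)); Rr.append(onz(im,(b+.5,v),.03))
for e in(L,Rr):
    e=np.array(e); f=np.polyfit(e[:,1],e[:,0],1); r=e[:,0]-np.polyval(f,e[:,1]); k=abs(r)<.002; f=np.polyfit(e[k,1],e[k,0],1); print("edge x(y)=",f,k.sum(),len(k),np.polyval(f,[-.06,.01,.03]))
print("ledge end",onz(im,(258,208),.03),"plate end",onz(im,(160,204),.008))
print("held top",onz(im,(256,288),.08))
# held disc
print("hinge pillars", onz(im,(149,12),.05),onz(im,(168,168),.05))
# bar in top view
t=pickle.load(open("ims.pkl","rb"))["top"]
for uv in((296,315),(415,310)): print("ball",onz(t,np.array(uv)/1.5,.092))
E
```

```text
Cdisc [  10   15   45   49 1681] [256.84057109 129.26055919] [0.67878997 0.01163305 0.08      ]
edge x(y)= [-0.01835509  0.64959938] 39 39 [0.65070068 0.64941583 0.64904873]
edge x(y)= [-0.02101357  0.70943441] 39 39 [0.71069522 0.70922427 0.708804  ]
ledge end [ 0.68019896 -0.0721542   0.03      ] plate end [ 0.57591754 -0.07547656  0.008     ]
held top [ 0.67822643 -0.13221934  0.08      ]
hinge pillars [0.59359737 0.09901609 0.05      ] [ 0.59832567 -0.0266362   0.05      ]
ball [0.48814732 0.14378559 0.092     ]
ball [ 0.49337255 -0.0784905   0.092     ]
```

```bash
python3 - <<'E'
from h import *
import pickle
im=pickle.load(open("w2.pkl","rb")); hs=cv2.cvtColor(im["pixels"],cv2.COLOR_BGR2HSV)
for u in (250,256,262): print(hs[200:345:3,u,2].tolist())
for v in(280,290): print(v,onz(im,(256,v),.248), onz(im,(210,v),.248)[0], onz(im,(303,v),.248)[0])
top=env.get_image("top"); hs=cv2.cvtColor(top["pixels"],cv2.COLOR_BGR2HSV)
t=pickle.load(open("ims.pkl","rb"))["top"]; print("C top disc",onz(t,(243.9,143.2),.08))
E
```

```text
[201, 198, 198, 204, 205, 206, 206, 207, 205, 205, 206, 205, 212, 239, 180, 207, 210, 214, 239, 245, 240, 240, 240, 240, 239, 239, 239, 239, 239, 239, 247, 246, 246, 246, 246, 246, 246, 246, 246, 246, 246, 246, 246, 246, 246, 247, 111, 68, 70]
[206, 205, 204, 196, 200, 201, 201, 202, 203, 202, 203, 202, 203, 233, 181, 203, 207, 211, 228, 245, 238, 237, 237, 237, 237, 236, 236, 238, 242, 243, 246, 246, 246, 246, 246, 246, 246, 245, 245, 245, 245, 245, 245, 245, 245, 245, 87, 74, 72]
[204, 204, 204, 180, 197, 198, 198, 198, 199, 197, 196, 196, 196, 232, 138, 202, 202, 201, 220, 246, 241, 240, 239, 239, 239, 239, 246, 246, 246, 246, 246, 246, 246, 246, 246, 246, 246, 246, 246, 246, 246, 246, 246, 246, 246, 241, 73, 76, 76]
280 [ 0.67812837 -0.0223802   0.248     ] 0.6616068945358335 0.6949950297872625
290 [ 0.67813114 -0.02648697  0.248     ] 0.6614512236170536 0.695159423512078
C top disc [0.67892954 0.01005237 0.08      ]
```

arm_command(commands=[[-0.02,0.06,0.5,0,0,0],[0,0,0.7,0,0,0],[0,0,0.7,0,0,0],[0,0,0.6,0,0,0],[0,0,0.4,0,0,0],[0,0,0.25,0,0,0],[0,0,0,0,0,0],[0,0,0,0,0,0]])

```text
t: 6.45
position: [0.6809, -0.0348, 0.0598]
orientation: [0.0, 0.707, 0.707, 0.0]
force: [-0.1, -0.1, -0.4]
gripper_width: 0.0347
gripper_force: 60.0
```

arm_command(commands=[[0,0,0.06,0,0,0],[0,0,0.03,0,0,0],[0,0,0,0,0,0],[0,0,0,0,0,0]])

```text
t: 6.85
position: [0.6807, -0.0344, 0.0545]
orientation: [0.0, 0.707, 0.707, 0.0]
force: [0.4, 0.2, -0.4]
gripper_width: 0.0345
gripper_force: 60.0
```

arm_command(commands=[[0,0,0.04,0,0,0],[0,0,0.04,0,0,0],[0,0,0,0,0,0],[0,0,0,0,0,0]])

```text
t: 7.25
position: [0.6806, -0.0343, 0.0502]
orientation: [-0.0, 0.707, 0.707, -0.0]
force: [-0.3, 0.5, -1.4]
gripper_width: 0.0341
gripper_force: 60.0
```

arm_command(commands=[[0,0,0.03,0,0,0],[0,0,0,0,0,0],[0,0,0,0,0,0]])

```text
t: 7.55
position: [0.6806, -0.0344, 0.0487]
orientation: [-0.0, 0.707, 0.707, -0.0]
force: [-0.0, -0.0, -1.2]
gripper_width: 0.0346
gripper_force: 60.0
```

arm_command(commands=[[0,0,0.02,0,0,0],[0,0,0,0,0,0],[0,0,0,0,0,0]])

```text
t: 7.85
position: [0.6806, -0.0344, 0.0478]
orientation: [-0.0, 0.707, 0.707, -0.0]
force: [0.2, 0.2, -1.2]
gripper_width: 0.0347
gripper_force: 60.0
```

arm_command(commands=[[0,0,0.02,0,0,0],[0,0,0,0,0,0],[0,0,0,0,0,0]])

```text
t: 8.15
position: [0.6807, -0.0344, 0.0474]
orientation: [0.0, 0.707, 0.707, 0.0]
force: [-2.0, 0.6, 7.2]
gripper_width: 0.0345
gripper_force: 60.9
```

arm_command(commands=[[0,0,0.02,0,0,0],[0,0,0,0,0,0],[0,0,0,0,0,0]])

```text
t: 8.45
position: [0.6807, -0.0344, 0.0474]
orientation: [0.001, 0.707, 0.707, 0.0]
force: [-6.3, -0.2, 18.1]
gripper_width: 0.0349
gripper_force: 62.1
```

arm_command(commands=[[0,0,-0.03,0,0,0],[0,0,0,0,0,0]])

```text
t: 8.65
position: [0.6807, -0.0344, 0.0475]
orientation: [0.0, 0.707, 0.707, 0.0]
force: [-0.2, -0.4, -0.6]
gripper_width: 0.0344
gripper_force: 60.0
```

arm_command(commands=[[0,0,0,0,0,0],[0,0,0,0,0,0],[0,0,0,0,0,0],[0,0,0,0,0,0],[0,0,0,0,0,0]], claw=0.3)

```text
t: 9.15
position: [0.6806, -0.0344, 0.0472]
orientation: [-0.0, 0.707, 0.707, -0.0]
force: [-0.6, -1.0, -0.7]
gripper_width: 0.0555
gripper_force: 0.0
```

arm_command(commands=[[0,0,-0.2,0,0,0],[0,0,-0.5,0,0,0],[0,0,-0.8,0,0,0],[0,0,-0.9,0,0,0],[0,0,-0.6,0,0,0],[0,0,0,0,0,0],[0,0,0,0,0,0]])

```text
t: 9.85
position: [0.6808, -0.0344, 0.1981]
orientation: [0.001, 0.707, 0.707, 0.0]
force: [-0.0, -0.7, -0.3]
gripper_width: 0.0552
gripper_force: 0.0
```

```bash
cat > row.py <<'E'
from h import *
im=wrist(); p=im["pixels"]; hs=cv2.cvtColor(p,cv2.COLOR_BGR2HSV)
cs,_=cv2.findContours(((hs[...,1]<60)&(hs[...,2]>215)).astype(np.uint8),cv2.RETR_EXTERNAL,cv2.CHAIN_APPROX_NONE)
for c in cs:
    if cv2.contourArea(c)>600:
        (u,v),ax,_=cv2.fitEllipse(c); print(np.round([u,v,*ax],1),np.round(onz(im,(u,v),.08),4),"bench",np.round(onz(im,(u,v),.05),4))
print(np.round(env.sense()["position"],4))
import sys; cv2.imwrite(f"pics/{sys.argv[1]}.png",p)
E
python3 row.py w3
```

```text
[254.5 184.1  44.5  44.7] [ 0.681  -0.0296  0.08  ] bench [ 0.681 -0.038  0.05 ]
[251.5 130.7  46.7  48.5] [0.6788 0.0115 0.08  ] bench [0.6785 0.0078 0.05  ]
[ 66.4  93.2 120.7 146.9] [0.547  0.0375 0.08  ] bench [0.5315 0.0369 0.05  ]
[148.9 111.   16.2 163.7] [0.6042 0.0255 0.08  ] bench [0.5953 0.0235 0.05  ]
[ 0.6804 -0.0343  0.197 ]
```

View pics/w3.png

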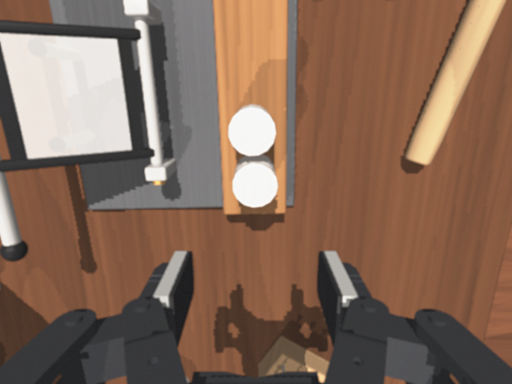

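A is 5 mm from C and in line (pixels (254,184) and (251,131)). Next is B.

arm_command(commands=[[0.4,-0.1,0,0,0,0],[0.8,-0.2,0,0,0,0],[0.9,-0.2,0,0,0,0],[0.9,-0.2,0,0,0,0],[0.9,-0.2,0,0,0,0],[0.9,-0.2,0,0,0,0],[0.9,-0.2,0,0,0,0],[0.8,-0.2,0,0,0,0]])

```text
t: 10.7
position: [0.6039, 0.2933, 0.1963]
orientation: [-0.001, 0.707, 0.707, -0.001]
force: [0.4, -0.2, -0.1]
gripper_width: 0.0556
gripper_force: 0.0
```

arm_command(commands=[[0.5,-0.2,0.25,0,0,0],[0.24,-0.1,0.25,0,0,0],[0,0,0.25,0,0,0],[0,0,0,0,0,0],[0,0,0,0,0,0]])

```text
t: 11.2
position: [0.5905, 0.3271, 0.1594]
orientation: [-0.0, 0.708, 0.707, -0.001]
force: [-0.4, 0.1, 1.0]
gripper_width: 0.0555
gripper_force: 0.0
```

```bash
python3 row.py w4
```

```text
[395.5 233.2  28.6  61.5] [0.6879 0.3074 0.08  ] bench [0.701  0.2943 0.05  ]
[ 64.2 221.7  50.5 121.6] [0.4607 0.3161 0.08  ] bench [0.443  0.3041 0.05  ]
[454.7 248.2  31.8 143.3] [0.7299 0.2961 0.08  ] bench [0.7487 0.2815 0.05  ]
[253.6 189.5  44.4  54.8] [0.59   0.3389 0.08  ] bench [0.5898 0.33   0.05  ]
[0.5909 0.3272 0.1599]
```

View pics/w4.png

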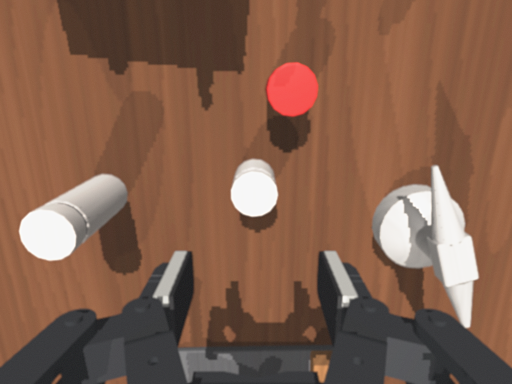

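The wrist view shows B at (254,192) centred between the fingers, with the bottle at (50,230), red at (292,88) and the stake at (440,240) all clear. I descend and grip.

arm_command(commands=[[0,-0.02,0.8,0,0,0],[0,0,0.8,0,0,0],[0,0,0.6,0,0,0],[0,0,0.4,0,0,0],[0,0,0.27,0,0,0],[0,0,0,0,0,0],[0,0,0,0,0,0]])

```text
t: 11.95
position: [0.5904, 0.3277, 0.0173]
orientation: [0.0, 0.707, 0.707, 0.001]
force: [-0.3, -0.4, -0.3]
gripper_width: 0.0557
gripper_force: 0.0
```

arm_command(commands=[[0,0,0,0,0,0],[0,0,0,0,0,0],[0,0,0,0,0,0],[0,0,0,0,0,0],[0,0,0,0,0,0],[0,0,0,0,0,0]], claw=-1)

```text
t: 12.55
position: [0.5906, 0.3279, 0.0179]
orientation: [0.001, 0.707, 0.707, 0.001]
force: [-1.4, -1.1, 6.3]
gripper_width: 0.0346
gripper_force: 59.5
```

arm_command(commands=[[0,0,-0.2,0,0,0],[0,0,-0.5,0,0,0],[0,0,-0.8,0,0,0],[0,0,-0.8,0,0,0],[0,0,-0.8,0,0,0],[0,0,-0.6,0,0,0],[0,0,-0.2,0,0,0],[0,0,0,0,0,0]])

```text
t: 13.35
position: [0.5903, 0.3279, 0.213]
orientation: [0.001, 0.707, 0.707, 0.001]
force: [-0.6, -1.1, -1.5]
gripper_width: 0.0344
gripper_force: 59.9
```

arm_command(commands=[[-0.4,0.1,0,0,0,0],[-0.8,0.25,0,0,0,0],[-0.8,0.25,0,0,0,0],[-0.8,0.25,0,0,0,0],[-0.8,0.25,0,0,0,0],[-0.8,0.25,0,0,0,0],[-0.7,0.25,0,0,0,0],[-0.36,0.15,0,0,0,0]])

```text
t: 14.15
position: [0.6772, 0.0518, 0.2095]
orientation: [-0.001, 0.708, 0.706, -0.001]
force: [0.1, 1.0, -0.8]
gripper_width: 0.0344
gripper_force: 59.9
```

arm_command(commands=[[0,0,0,0,0,0],[0,0,0,0,0,0],[0,0,0,0,0,0]])

```text
t: 14.45
position: [0.6767, 0.0559, 0.2109]
orientation: [-0.0, 0.707, 0.707, -0.0]
force: [-0.3, -0.2, -0.8]
gripper_width: 0.0346
gripper_force: 59.9
```

arm_command(commands=[[-0.01,0.03,0.5,0,0,0],[0,0,0.7,0,0,0],[0,0,0.7,0,0,0],[0,0,0.55,0,0,0],[0,0,0.35,0,0,0],[0,0,0.2,0,0,0],[0,0,0,0,0,0],[0,0,0,0,0,0]])

```text
t: 15.25
position: [0.679, 0.0546, 0.0622]
orientation: [0.0, 0.707, 0.707, 0.0]
force: [0.1, 0.4, -0.5]
gripper_width: 0.0346
gripper_force: 59.9
```

arm_command(commands=[[0,0,0.06,0,0,0],[0,0,0.04,0,0,0],[0,0,0,0,0,0],[0,0,0,0,0,0]])

```text
t: 15.65
position: [0.6787, 0.0541, 0.0565]
orientation: [0.0, 0.707, 0.707, 0.0]
force: [-0.2, -0.0, -1.2]
gripper_width: 0.0345
gripper_force: 59.9
```

arm_command(commands=[[0,0,0.05,0,0,0],[0,0,0.05,0,0,0],[0,0,0.02,0,0,0],[0,0,0,0,0,0],[0,0,0,0,0,0]])

```text
t: 16.15
position: [0.6787, 0.0541, 0.0503]
orientation: [-0.0, 0.707, 0.707, -0.0]
force: [0.6, -0.6, -1.3]
gripper_width: 0.0345
gripper_force: 59.9
```

arm_command(commands=[[0,0,0.025,0,0,0],[0,0,0,0,0,0],[0,0,0,0,0,0]])

```text
t: 16.45
position: [0.6787, 0.0541, 0.049]
orientation: [0.0, 0.707, 0.707, -0.0]
force: [-0.2, 0.5, -0.2]
gripper_width: 0.0347
gripper_force: 59.9
```

arm_command(commands=[[0,0,0.02,0,0,0],[0,0,0,0,0,0],[0,0,0,0,0,0]])

```text
t: 16.75
position: [0.6786, 0.0541, 0.048]
orientation: [-0.0, 0.707, 0.707, -0.0]
force: [-0.2, -0.2, -1.3]
gripper_width: 0.0348
gripper_force: 59.9
```

arm_command(commands=[[0,0,0.015,0,0,0],[0,0,0,0,0,0],[0,0,0,0,0,0]])

```text
t: 17.05
position: [0.6786, 0.0541, 0.0479]
orientation: [0.0, 0.707, 0.707, 0.0]
force: [-2.7, 0.3, 6.8]
gripper_width: 0.0343
gripper_force: 60.6
```

arm_command(commands=[[0,0,-0.015,0,0,0],[0,0,0,0,0,0]])

```text
t: 17.25
position: [0.6787, 0.0541, 0.048]
orientation: [0.0, 0.707, 0.707, 0.0]
force: [0.0, 0.3, -0.8]
gripper_width: 0.0345
gripper_force: 59.9
```

arm_command(commands=[[0,0,0,0,0,0],[0,0,0,0,0,0],[0,0,0,0,0,0],[0,0,0,0,0,0],[0,0,0,0,0,0]], claw=0.3)

```text
t: 17.75
position: [0.6787, 0.0541, 0.048]
orientation: [-0.0, 0.707, 0.707, 0.0]
force: [-0.1, -0.7, -0.1]
gripper_width: 0.0555
gripper_force: 0.0
```

arm_command(commands=[[0,0,-0.2,0,0,0],[0,0,-0.5,0,0,0],[0,0,-0.8,0,0,0],[0,0,-0.9,0,0,0],[0,0,-0.8,0,0,0],[0,0,-0.2,0,0,0],[0,0,0,0,0,0]])

```text
t: 18.45
position: [0.6794, 0.0541, 0.2202]
orientation: [0.001, 0.707, 0.707, 0.001]
force: [-0.6, 0.7, -0.8]
gripper_width: 0.0555
gripper_force: 0.0
```

arm_command(commands=[[-0.6,-0.2,0,0,0,0],[-0.7,-0.4,0,0,0,0],[-0.7,-0.6,0,0,0,0],[-0.5,-0.6,0,0,0,0],[-0.3,-0.4,0,0,0,0],[0,0,0,0,0,0],[0,0,0,0,0,0],[0,0,0,0,0,0]])

```text
t: 19.25
position: [0.5689, -0.0854, 0.2173]
orientation: [-0.0, 0.707, 0.707, -0.0]
force: [0.4, 0.4, 0.1]
gripper_width: 0.0553
gripper_force: 0.0
```

```bash
python3 row.py w5
```

```text
[ 81.2 239.2  30.8  45.3] [ 0.417  -0.1361  0.08  ] bench [ 0.4006 -0.1498  0.05  ]
[397.3 115.9  42.8  48.1] [ 0.6805 -0.0305  0.08  ] bench [ 0.6924 -0.0329  0.05  ]
[401.7  58.7  45.6  52.3] [0.6782 0.0109 0.08  ] bench [0.6899 0.0129 0.05  ]
[408.6   9.4  23.5  51.5] [0.6786 0.0432 0.08  ] bench [0.6903 0.0487 0.05  ]
[284.9  65.1  18.1 117.7] [0.5916 0.0069 0.08  ] bench [0.594  0.0085 0.05  ]
[221.   41.7  98.5 102.6] [0.5441 0.0229 0.08  ] bench [0.5413 0.0263 0.05  ]
[145.7  67.6  11.3 307.1] [0.4869 0.0049 0.08  ] bench [0.478  0.0063 0.05  ]
[ 0.569  -0.0852  0.2173]
```

View pics/w5.png

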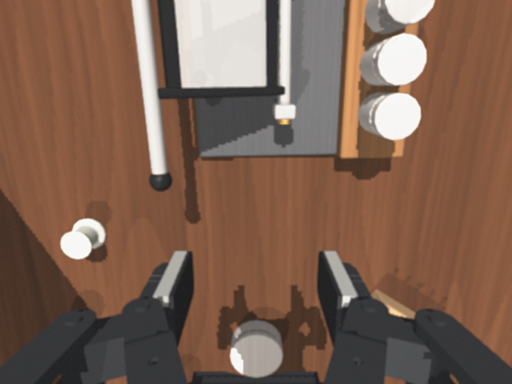

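A, C and B stand in a row on the ledge at (390,116), (393,60) and (400,8). The bar's right end ball is at (160,181). Next I measure the bar line and check B.

```bash
python3 - <<'E'
from h import *
im=wrist(); hs=cv2.cvtColor(im["pixels"],cv2.COLOR_BGR2HSV)
m=((hs[...,1]<60)&(hs[...,2]>120))
for v in range(10,175,15):
    u=np.where(m[v,125:168])[0]+125
    print(v,u.min(),u.max(),np.round(onz(im,(u.mean(),v),.092),4))
print("ball",onz(im,(160,181),.092))
t=env.get_image("top"); hs=cv2.cvtColor(t["pixels"],cv2.COLOR_BGR2HSV)
m=((hs[...,1]<70)&(hs[...,2]>170)).astype(np.uint8)[136:165,205:275]
print("\n".join("".join("#" if v else "." for v in r) for r in m))
for n,P in(("A",(.681,-.030,.08)),("C",(.679,.011,.08)),("B",(.678,.0535,.08))): print(n,proj(t,P))
s=env.get_image("scene")
cv2.imwrite("pics/s5.png",cv2.resize(s["pixels"][150:310,150:350],None,fx=4,fy=3.7,interpolation=cv2.INTER_CUBIC))
E
```

```text
10 132 149 [0.4908 0.0411 0.092 ]
25 134 151 [0.4912 0.0319 0.092 ]
40 136 152 [0.4912 0.0225 0.092 ]
55 138 154 [0.4916 0.0128 0.092 ]
70 139 155 [0.4913 0.0029 0.092 ]
85 141 157 [ 0.4917 -0.0074  0.092 ]
100 143 158 [ 0.4918 -0.0179  0.092 ]
115 145 160 [ 0.4922 -0.0287  0.092 ]
130 146 162 [ 0.4923 -0.0398  0.092 ]
145 148 163 [ 0.4924 -0.0512  0.092 ]
160 150 165 [ 0.4929 -0.0629  0.092 ]
ball [ 0.49343639 -0.07992967  0.092     ]
.................................................#########............
......................######.......########.....##########............
....................#########......########.....##########............
...................###########....##########...############...........
...................###########...############..############...........
..................#############.#############.#############...........
..................#############.###########################...........
..................#############.###########################...........
..................#############.##############.############...........
..................###
[... 794 characters left out ...]
........................############
..........................................................############
.........................................................#############
.........................................................#############
.........................................................##......#####
.....................................................................#
......................................................................
......................................................................
......................................................................
A [[257.77559103 142.26514501]]
C [[243.57076704 143.18178239]]
B [[228.82758604 143.78571657]]
```

View pics/s5.png

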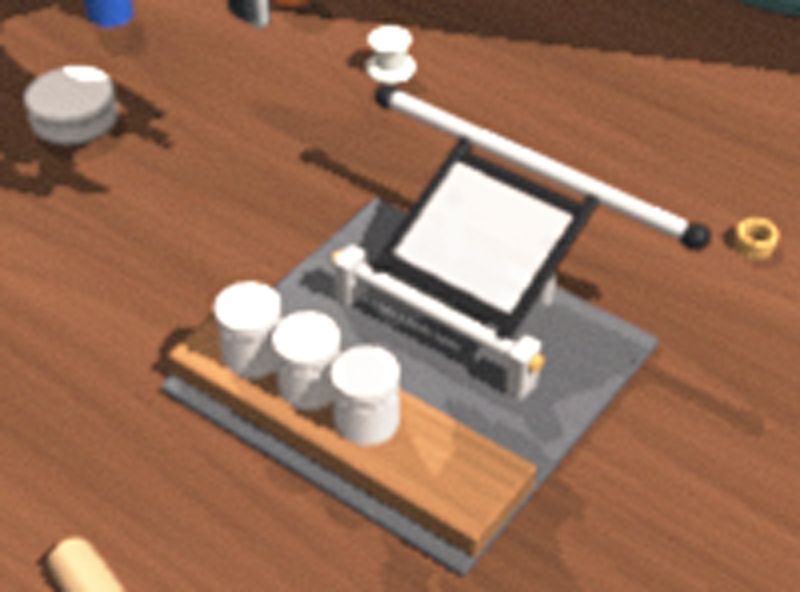

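All three stand upright in a row in the scene crop, at (247,315), (305,350) and (366,385). The top mask shows gaps of about 5–7 mm. Now I take the bar on its right-hand end.

arm_command(commands=[[0,0,0,0,0,-0.23],[0.238,-0.506,0,0,0,0],[0.238,-0.506,0,0,0,0],[0.238,-0.506,0,0,0,0],[0,0,0,0,0,0],[0,0,0,0,0,0],[0,0,0,0,0,0]])

```text
t: 20.15
position: [0.4928, -0.0519, 0.218]
orientation: [0.0, 0.7, 0.714, 0.0]
force: [-0.8, 0.1, -0.7]
gripper_width: 0.0554
gripper_force: 0.0
```

arm_command(commands=[[0,0,0.6,0,0,0],[0,0,0.8,0,0,0],[0,0,0.7,0,0,0],[0,0,0.5,0,0,0],[0,0,0.3,0,0,0],[0,0,0,0,0,0],[0,0,0,0,0,0]])

```text
t: 20.85
position: [0.4926, -0.0519, 0.0732]
orientation: [-0.0, 0.7, 0.714, -0.0]
force: [0.4, -0.0, 0.1]
gripper_width: 0.0554
gripper_force: 0.0
```

arm_command(commands=[[0,0,0,0,0,0],[0,0,0,0,0,0],[0,0,0,0,0,0],[0,0,0,0,0,0],[0,0,0,0,0,0],[0,0,0,0,0,0],[0,0,0,0,0,0]], claw=-1)

```text
t: 21.55
position: [0.4926, -0.0517, 0.0737]
orientation: [0.001, 0.7, 0.714, 0.0]
force: [1.0, -0.1, 6.4]
gripper_width: 0.0099
gripper_force: 58.4
```

arm_command(commands=[[0,0.057,-0.1,0,0,0],[0,0.057,-0.1,0,0,0],[0,0.134,-0.187,0,0,0],[0,0.152,-0.173,0,0,0],[0,0,0,0,0,0],[0,0,0,0,0,0]])

```text
t: 22.15
position: [0.5109, -0.0513, 0.1012]
orientation: [-0.001, 0.7, 0.714, -0.001]
force: [-6.1, -3.7, 0.9]
gripper_width: 0.0101
gripper_force: 58.9
```

arm_command(commands=[[0,0.168,-0.157,0,0,0],[0,0.183,-0.139,0,0,0],[0,0.196,-0.12,0,0,0],[0,0.207,-0.1,0,0,0],[0,0.216,-0.079,0,0,0],[0,0,0,0,0,0],[0,0,0,0,0,0]])

```text
t: 22.85
position: [0.5603, -0.0504, 0.1321]
orientation: [0.0, 0.7, 0.714, -0.0]
force: [-9.8, -1.5, 16.0]
gripper_width: 0.0099
gripper_force: 62.6
```

arm_command(commands=[[0,0.112,-0.04,0,0,0],[0,0.112,-0.03,0,0,0],[0,0.112,-0.02,0,0,0],[0,0.112,-0.015,0,0,0],[0,0.1,-0.006,0,0,0],[0,0.08,0,0,0,0],[0,0,0,0,0,0],[0,0,0,0,0,0]])

```text
t: 23.65
position: [0.5925, -0.0498, 0.1368]
orientation: [0.0, 0.7, 0.714, 0.0]
force: [-0.3, -1.6, 5.5]
gripper_width: 0.0097
gripper_force: 62.8
```

```bash
python3 - <<'E'
from h import *
s=env.get_image("scene"); t=env.get_image("top"); st=env.sense(); print(np.round(st["position"],4),st["force"])
# predicted upright points: hinge mid (.5937,.0335,.04), bar ends
e=np.array([-.0197,1,0]); h=np.array([.5937,.0335,0])
for th in(-.1,0,.1):
    P=[h+a*e+[.115*np.sin(th),0,.04+.115*np.cos(th)] for a in(.11,-.11,.083)]
    print(th,np.round(proj(s,P),1).tolist(),np.round(proj(t,P),1).tolist())
a=cv2.resize(s["pixels"][120:310,150:350],(400,580),interpolation=cv2.INTER_CUBIC); b=cv2.resize(t["pixels"][110:260,180:300],(400,580),interpolation=cv2.INTER_CUBIC)
cv2.imwrite("pics/end.png",np.hstack([a,b]))
E
```

```text
[ 0.5924 -0.0498  0.1368] [-0.42597362 -1.85002686  5.41434306]
-0.1 [[304.4, 218.8], [222.3, 176.7], [293.2, 213.0]] [[194.4, 174.2], [276.8, 171.1], [204.5, 173.8]]
0 [[301.5, 221.9], [219.0, 179.1], [290.2, 216.1]] [[194.3, 169.9], [276.7, 166.8], [204.4, 169.5]]
0.1 [[298.4, 225.5], [215.6, 182.0], [287.1, 219.5]] [[194.4, 165.7], [276.6, 162.6], [204.4, 165.3]]
```

View pics/end.png

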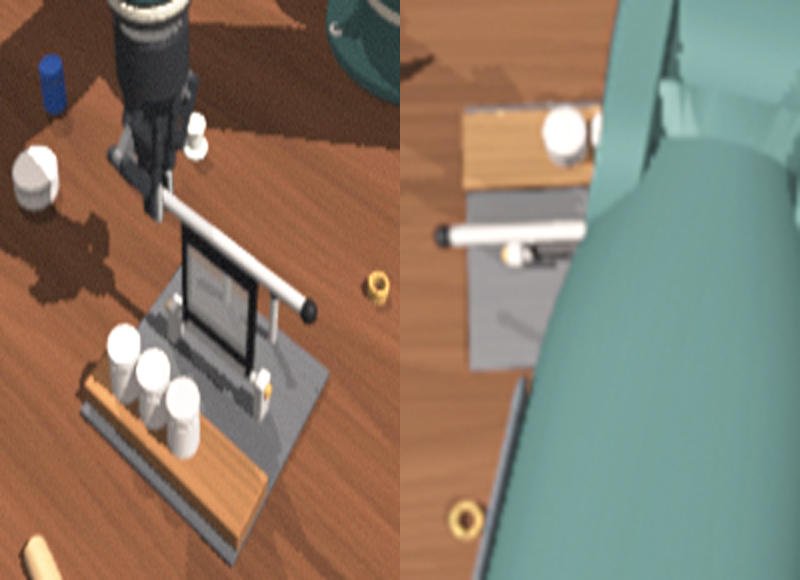

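The left panel shows the frame nearly upright, with the bar's ball at about scene (304,222) and the three canisters undisturbed. It lags by about 0.025 rad, so I finish the last 2.5 mm.

arm_command(commands=[[0,0.03,-0.004,0,0,0],[0,0.022,0,0,0,0],[0,0,0,0,0,0],[0,0,0,0,0,0],[0,0,0,0,0,0],[0,0,0,0,0,0],[0,0,0,0,0,0],[0,0,0,0,0,0]])

```text
t: 24.55
position: [0.5948, -0.0497, 0.1368]
orientation: [0.0, 0.7, 0.714, 0.0]
force: [-2.0, -2.5, 7.1]
gripper_width: 0.0095
gripper_force: 62.9
```

```bash
python3 - <<'E'
from h import *
t=env.get_image("top"); hs=cv2.cvtColor(t["pixels"],cv2.COLOR_BGR2HSV)
m=((hs[...,1]<70)&(hs[...,2]>150))
for u in range(198,232,4):
    v=np.where(m[160:178,u])[0]+160
    if len(v): print(u,v.min(),v.max(),onz(t,(u,v.mean()),.155).round(4))
print(np.round(env.sense()["position"],4),np.round(env.sense()["qvel"],4),np.round(env.sense()["force"],2))
E
```

```text
198 167 172 [0.5925 0.1337 0.155 ]
202 166 177 [0.5869 0.1231 0.155 ]
206 166 177 [0.5889 0.1124 0.155 ]
210 166 177 [0.5893 0.1017 0.155 ]
214 166 177 [0.5863 0.091  0.155 ]
218 166 177 [0.5866 0.0804 0.155 ]
222 166 171 [0.594  0.0696 0.155 ]
226 166 171 [0.5938 0.059  0.155 ]
230 165 171 [0.5949 0.0483 0.155 ]
[ 0.5948 -0.0497  0.1369] [-0.0007 -0.0008  0.0011  0.0013 -0.001  -0.0002] [-0.84 -1.93  6.34]
```

```bash
python3 -c "
from station import env
print(env.close_job())"
```

```text
the job is handed in; nothing more can be done
None
```

The job is handed in, with no verdict returned: the three canisters stand upright in one row along the middle of the ledge with gaps of about 5–7 mm, and the arm is still gripping the magnifier's bar with its frame upright to within about 1° by my measurements.

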